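# Pack the pump cover in its fixture and hold it flush

### The arm

A 6-joint arm with a two-finger parallel gripper is mounted at the origin on the work surface. World frame = base frame: x ahead of the robot, y to its left, z up, the work surface at z = 0. Lengths are in m, angles in rad, forces in N, time in s.
With the tool pointing down it reaches from about 0.425 to 0.925 m from the base axis. Payload 12.5 kg.
Tool frame: the origin (TCP) lies on the centre line of the jaws, within the pads' length; the fingertips stand 11 mm ahead of it and the grasp point (between the pads) lies 8 mm behind it; z points along the fingers, y is the direction in which the jaws open and shut (so a half turn about z gives the same grasp; the last joint's range is limited). The gripper opens to 85 mm and grips with 20 to 120 N. Pads are 22 mm wide; open, the fingers measure 114 mm over their backs; the gripper's body (76 mm by 85 mm) begins 54 mm behind the grasp point. The pads swing forward as they close: fully open they stand 13 mm farther back than shut.
Start: joints at [-0.106, 0.491, 1.559, -0, 1.092, -0.106], TCP at [0.625, 0, 0.242] pointing down, gripper open.
Joint ranges: [-3.1, 3.1], [-0.84, 2.19], [0.05, 2.79], [-1.13, 4.28], [0.06, 2.93], [-2.69, 2.69]. Speed limits (rad/s): [2.22, 2.22, 2.79, 3.14, 3.14, 3.14].

### API

Orientations are given as a unit quaternion [x, y, z, w].
In Python, from station import ctrl gives the robot as it stands. The module is installed in compiled form; this text tells all that it offers.
- The arm moves only by the tool drive_tool, never from a script. Its argument "deltas" is a list of rows, each a list of 7 numbers: the shift along the world's x, y, z in cm, then the turn, a rotation vector about the world's x, y, z in rad, then the opening, from 0 (shut) to 1 (fully open). A call has 1 to 20 rows; each row shifts and turns the pose as measured when the row begins; what a row does not reach is not made up. A row lasts 1/8 s, in which the tool goes at most 62.5 mm and 10.7 degrees, less where a joint would pass 70% of its speed; a pose out of reach is approached as far as the arm can. A call is refused whole if a number of a shift passes 6.25 or a number of a turn 0.188, either way. A call with a gripper value outside its range is refused whole. The fingers move at their own pace and stop on an object; "newtons" is the grip in N (left out, the last holds). Time passes only in rows, so rows that do not move let the fingers close. It gives the time, the measured TCP pose, the force and the opening at its end, in the units of the state.
- ctrl.observe(): the state, without advancing time (a new reading comes with each control period).
- ctrl.snapshot(name): name is "scene" or "side" or "wrist"; returns a dict with "frame" (480x640x3 uint8, blue, green, red), "range_z" (480x640 float32, m along the optical axis (not along the pixel's ray), 0 where there is no reading), "vertical_fov" (degrees; the focal length in pixels is half the picture's height over the tangent of half this angle, whatever the lens; pixels are square), "cx", "cy" (the principal point, pixels), "T" (4x4, takes a point from camera to world coordinates). Camera axes: x right, y up, looking along -z (the intrinsics and any distortion apply to the point x, -y, -z); pixel columns grow to the right and rows downward; lengths in m; the calibration is good to about 2 mm. A picture is of the moment at which its call begins.
- ctrl.job_done(): hands the job in, once; it reports no verdict.
The state is a dict: "time_s": time; "joint_positions": joint angles; "qvel": joint speeds; "joint_torque": joint torques, N m; "ee_pos": TCP position; "eef_rot": TCP orientation; "ft_force": force on the tool from outside, world axes, zero at the start; "moment": the same for the moment, N m; "gripper_width": opening from 0.0 (shut) to 1.0 (fully open).
Only numpy, scipy, OpenCV 4.12 (cv2) and the standard library are available. Lean on these libraries where they do the work, as an engineer would, in place of code of your own. Each camera call takes 0.05 s, during which the arm holds its last target.

### The job

Lift the transit bridge off the pump cover and hang it astride the bench rail, then slide the packer block, standing on the fixture's floor and level with the middle of the cover, into the one gap beside the cover that is wide enough (do not force it against the stop of the tight one) and let go of it. Finally press the sprung cover down with the fingers until it is flush with the stops and finish while still holding it down, ready for bolting; leave everything else on the bench where it is.

Things in the scene. Friction and masses are not known exactly. Their poses are not given: they have to be found in the camera images.
- nest: fixed flat steel base plate of the fixture on the bench, 130 x 190 x 10 mm (its x, y, z). Origin: centre of its underside, on the bench. On it, in a row along its y: one stop, the cover (middle), the other stop; both stops' tops are 40 mm above the bench.
- cover_top (a point): centre of the top face of the aluminium pump cover, the place to press. The cover, 90 x 70 mm (nest x, y), 24 mm thick, sits on springs centred over the nest, its sides at nest y = -35 and +35 mm, guided straight up and down. Top 48 mm above the bench when up (8 mm proud), 40 mm when flush. Pushing takes about 4 N to start, 9 N at the bottom, where it meets a solid stop
- cover (a joint): how far the cover is pushed down, m: 0 = up and proud, 0.008 = flush with the stops (bottom of its travel)
- stop_thin: fixed steel bar, 90 x 10 mm (nest x, y), 30 mm high, standing on the nest beside the cover, its centre 64 mm from the cover's along nest y, on either the +y or the -y side. Between it and the cover is the wide gap: 24 mm, from 35 to 59 mm off the cover's centre, its floor 10 mm above the bench. Origin: centre of its underside
- stop_thick: fixed steel bar, 90 x 32 mm, 30 mm high, on the other side of the cover, centre 64 mm from the cover's centre. The gap between it and the cover is only 13 mm: too tight for the packer. Origin: centre of its underside.
- bridge: loose steel U upside down astride the cover, a leg in each gap. Strap 88 (y) x 24 (x) x 6 mm; legs 6 mm thick reach 70 mm below it, 76 mm apart inside, feet 44 mm wide (x). On the strap's middle a grip lug 14 (x) x 24 (y) mm, 36 mm tall. Origin: centre of the strap's underside, 80 mm above the bench at first; lug spans z = 6 to 42 mm. 0.2-0.4 kg, balances over a bar under the strap's middle
- packer: loose steel packer block standing on the bench: body 50 (x) x 18 (y) mm, 30 mm high, its lowest 8 mm narrowed to 44 x 14 mm; on top a grip tab 30 (x) x 12 (y) mm from z = 30 to 72 mm. Origin: centre of its underside. 0.15-0.35 kg. Seated in the gap it stands on the nest's top, its x along the nest's x, its body's top level with the stops
- rail: fixed bench rail: a round steel bar of 12 mm diameter, 240 mm long along its y, on two posts at its ends. Origin: on the bench under the bar's middle.
- rail_mid (a point): middle of the bar, on its axis, 150 mm above the bench
- spray_can: bystander: spray can, 56 mm across, 150 mm high; origin at its underside
- gasket: bystander: flat black ring gasket, 120 mm across, 4 mm thick; origin at its underside
- step_block: bystander: small stepped steel clamping block, 70 x 22 x 24 mm; origin at its underside
- socket: bystander: steel socket standing on end, 24 mm across, 36 mm high; origin at its underside
- spanner: bystander: steel spanner about 170 mm long, lying flat; origin at its underside
- fitting: bystander: brass pipe fitting, 36 mm across, 40 mm high; origin at its underside
There are look-alikes about, which are no part of the job. What is shaped like the packer but orange is not meant.

How it is judged:
On the way, in this order (a step that is already met when the one before it is completed fails the run):
1. the bridge hangs astride the rail, let go (x of bridge in the frame of rail between -0.032 and 0.032 m and y of bridge in the frame of rail between -0.1 and 0.1 m and height (world z) of bridge between 0.145 and 0.18 m and angle between bridge's own z axis and vertical below 0.6 rad and contact force between bridge and rail above 0.5 N and contact force between the fingers and bridge below 0.1 N and linear speed of bridge below 0.03 m/s), for 0.3 s.
2. the packer stands on the floor of the wide gap, let go (x of packer in the frame of nest between -0.02 and 0.02 m and (y of packer in the frame of nest between 0.04 and 0.054 m or y of packer in the frame of nest between -0.054 and -0.04 m) and z of packer in the frame of nest below 0.0125 m and angle between packer's own z axis and vertical below 0.08 rad and contact force between the fingers and packer below 0.1 N and linear speed of packer below 0.03 m/s), for 0.3 s.
At the end, for the whole second after the job is handed in: Cover within 1.5 mm of flush, fingers pressing it with over 2 N; packer let go in the wide gap, upright, within 2.5 mm of its floor and 20 mm of the cover's middle; bridge hanging free on the rail, astride the bar, strap on it, within 100 mm of its middle, tilted under 0.6 rad; both at rest (all of step 1 and all of step 2 and value of joint cover above 0.0065 m and contact force between the fingers and cover above 2 N); the arm keeps its last pose, push and grip.
It fails at once if a bystander is moved by more than 30 mm (distance of any of spray_can, gasket, step_block, socket, spanner, fitting from where it was at the start of the episode above 0.03 m).
It fails at once if the packer is forced against the thick stop of the tight gap (over 6 N) (contact force between packer and stop_thick above 6 N).
It also fails if it takes over 72 s, if anything falls off the work surface, if the arm or the gripper's body presses on something with over 40 N, if the wrist force passes 120 N, or if a joint passes its speed limit or range.

## Working session

There is one attempt and no reset: what is moved stays moved. The work goes in short steps, Python scripts to look and compute and a tool call to move; the robot and the scene stay as the last step left them, time stands still between calls to the robot, and variables do not carry over. Pictures are saved under pics/ and viewed, and the job is handed in when it is done.

Besides the shell and the picture viewer there is one more tool, called after ">>>" as name([rows], argument=value, ...), one row to a line, values as JSON. drive_tool: Moves the arm, as the interface text tells. Its arguments: {"type":"object","properties":{"deltas":{"type":"array"},"newtons":{"type":"number"}},"required":["deltas"]}

```bash
mkdir -p pics
cat > h.py <<'E'
import numpy as np,cv2
from station import ctrl
def snap(n,f):
    s=ctrl.snapshot(n); cv2.imwrite(f'pics/{f}.png',s['frame']); np.savez(f'{f}.npz',**{k:np.array(v) for k,v in s.items()}); return s
def cloud(s):
    f=240/np.tan(np.radians(float(s['vertical_fov']))/2); z=s['range_z']
    v,u=np.mgrid[0:480,0:640]
    P=np.stack([(u-s['cx'])/f*z,-(v-s['cy'])/f*z,-z,np.ones_like(z)],-1)@np.array(s['T']).T
    P=P[...,:3]; P[z<=0]=np.nan; return P
E
python3 - <<'E'
from h import *
for n in ['scene','side','wrist']:
    s=snap(n,n+'0'); print(n,s.keys(),s['vertical_fov'],s['cx'],s['cy'],np.round(s['T'],3).tolist())
print(ctrl.observe())
E
```

```text
scene dict_keys(['frame', 'range_z', 'vertical_fov', 'cx', 'cy', 'T']) 42.01966749998035 319.2839962793817 234.14809456030238 [[0.858, -0.385, 0.341, 1.032], [0.514, 0.654, -0.555, -0.855], [-0.01, 0.651, 0.759, 1.186], [0.0, 0.0, 0.0, 1.0]]
side dict_keys(['frame', 'range_z', 'vertical_fov', 'cx', 'cy', 'T']) 55.440503553535855 318.27096488037387 237.29313526730016 [[0.884, 0.263, -0.386, 0.191], [-0.467, 0.514, -0.72, -0.703], [0.009, 0.816, 0.577, 0.61], [0.0, 0.0, 0.0, 1.0]]
wrist dict_keys(['frame', 'range_z', 'vertical_fov', 'cx', 'cy', 'T']) 61.73164228236308 318.8155710780264 234.02712662868709 [[1.0, 0.0, 0.001, 0.625], [-0.0, 0.95, 0.312, 0.08], [-0.001, -0.312, 0.95, 0.373], [0.0, 0.0, 0.0, 1.0]]
{'time_s': 0.15, 'joint_positions': array([-1.05584019e-01,  4.91380762e-01,  1.55932198e+00, -2.42530758e-05,
        1.09170017e+00, -1.05601076e-01]), 'qvel': array([-0.00050283, -0.00174343, -0.00119014, -0.00117046, -0.0010126 ,
        0.00120361]), 'joint_torque': array([ 2.22927323e-03, -6.18710160e+01, -2.61691117e+01, -6.12520193e-05,
        3.21192107e-03,  1.30420885e-04]), 'ee_pos': array([6.24837914e-01, 4.46036334e-05, 2.41882727e-01]), 'eef_rot': array([ 7.07096737e-01,  7.07116710e-01, -2.63048032e-04, -3.08302968e-04]), 'ft_force': array([0.88846178, 0.08490317, 0.17151575]), 'moment': array([ 0.00451632,  0.00874471, -0.02278525]), 'gripper_width': 1.0007182346877461}
```

View pics/scene0.png

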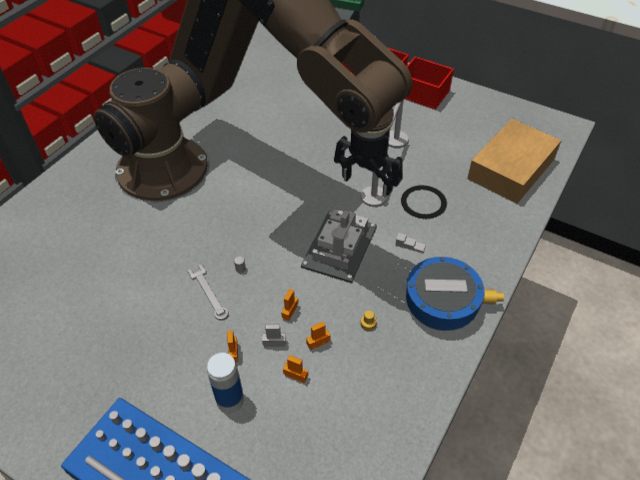

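View pics/side0.png

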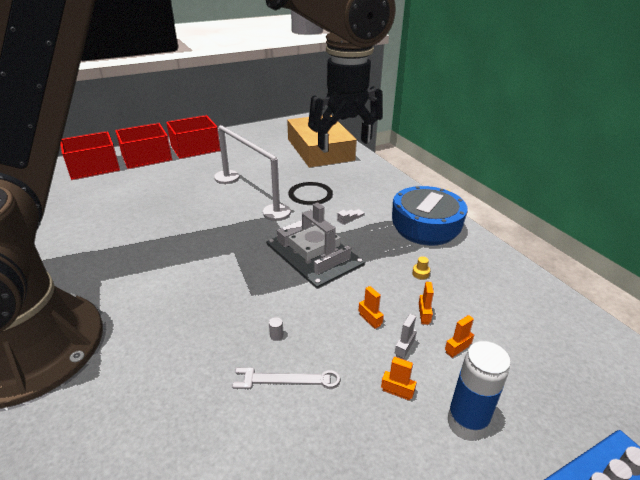

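View pics/wrist0.png

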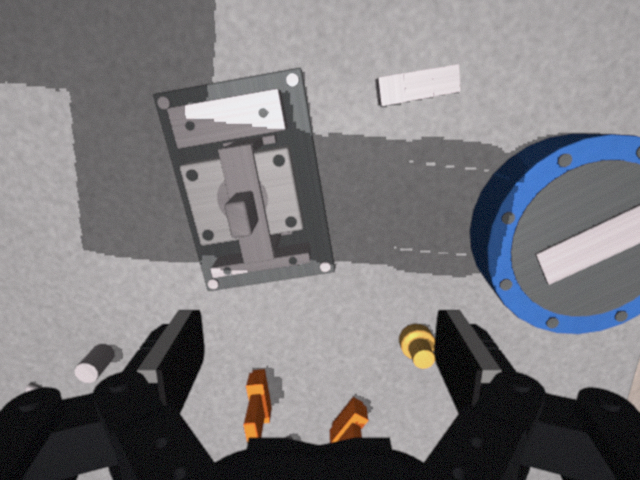

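The scene picture shows the bridge on the fixture at about (340,235), the grey packer at (273,334) between four orange copies ((289,304), (232,345), (318,334), (295,368)), and the rail behind it at (375,195)–(398,140). In the wrist picture the thick stop is at the top (+y) at (228,118) and the thin one at the bottom (−y) at (260,265).

```bash
cat >> h.py <<'E'
def rect(P,m):
    p=P[m][:,:2].astype(np.float32); r=cv2.minAreaRect(p*1000); b=cv2.boxPoints(r)
    e1=b[1]-b[0]; e2=b[2]-b[1]
    return np.round(r[0],1),[(round(float(np.hypot(*e)),1),round(float(np.degrees(np.arctan2(e[1],e[0]))),1)) for e in (e1,e2)],len(p)
def comp(P,m,minn=15):
    n,l,st,c=cv2.connectedComponentsWithStats(m.astype(np.uint8)); 
    for i in range(1,n):
        if st[i,4]>=minn:
            print(np.round(c[i]),rect(P,l==i),'z',np.round(np.nanmedian(P[l==i][:,2])*1000,1))
E
python3 - <<'E'
from h import *
for n in ['wrist','scene','side']:
    s=np.load(n+'0.npz'); P=cloud(s); z=P[...,2]
    reg=(P[...,0]>.4)&(P[...,0]<.95)&(abs(P[...,1])<.5)
    for lo,hi in [(.007,.014),(.037,.043),(.045,.051),(.081,.09),(.118,.126),(.068,.077),(.028,.034)]:
        print(n,lo); comp(P,reg&(z>lo)&(z<hi),30)
    print('rail')
    comp(P,reg&(z>.14)&(z<.165),20)
E
```

```text
wrist 0.007
[445.  80.] (array([732. ,  97.2]), [(22.0, -80.3), (23.2, 9.7)], 658) z 8.1
[258. 174.] (array([560.3,   3.4]), [(189.9, -80.5), (130.3, 9.5)], 11560) z 10.2
[412. 332.] (array([ 722.1, -149.2]), [(16.3, -67.8), (35.6, 22.2)], 138) z 10.6
[109. 356.] (array([ 402.1, -177. ]), [(15.9, -89.9), (3.5, 0.1)], 49) z 10.5
[257. 374.] (array([ 558. , -196.3]), [(18.3, -8.2), (5.5, 81.8)], 51) z 12.0
[268. 395.] (array([ 569.3, -225.2]), [(39.3, -83.8), (0.6, 6.2)], 33) z 11.7
[346. 413.] (array([ 650.7, -250.8]), [(16.8, -51.4), (52.0, 38.6)], 113) z 11.6
wrist 0.037
[226. 119.] (array([550. ,  66.6]), [(32.0, -80.6), (90.1, 9.4)], 4651) z 40.1
[502. 190.] (array([784. ,   3.2]), [(32.4, -27.0), (129.7, 63.0)], 395) z 40.3
[260. 265.] (array([571. , -59.6]), [(10.5, -80.4), (90.1, 9.6)], 1060) z 40.3
[423. 359.] (array([ 725.7, -157.8]), [(21.0, -7.2), (21.1, 82.8)], 357) z 40.2
[257. 404.] (array([ 564.5, -216.9]), [(28.9, -60.2), (10.8, 29.8)], 80) z 39.8
[351. 433.] (array([ 655.6, -249.8]), [(10.1, -60.3), (24.0, 29.7)], 85) z 39.7
wrist 0.045
[502. 197.] (array([779.1,  -5.
[... 8522 characters left out ...]
 -63.2]), [(9.0, -85.7), (89.4, 4.3)], 91) z 31.1
[425. 308.] (array([ 655.3, -256.4]), [(17.9, -32.1), (52.3, 57.9)], 94) z 29.7
[372. 311.] (array([ 557.9, -220. ]), [(49.3, -82.2), (17.6, 7.8)], 111) z 29.8
[406. 341.] (array([ 574. , -305.7]), [(18.0, -59.1), (51.0, 30.9)], 121) z 29.7
[459. 341.] (array([ 654.7, -347.5]), [(18.9, -82.7), (51.3, 7.3)], 133) z 29.6
[399. 382.] (array([ 511.7, -370.7]), [(49.8, -51.0), (19.2, 39.0)], 203) z 29.8
[464. 423.] (array([ 550.9, -468.6]), [(51.2, -71.0), (16.9, 19.0)], 83) z 31.6
rail
[249. 144.] (array([527.6, 310.8]), [(257.3, -77.7), (14.2, 12.3)], 356) z 153.2
[488. 359.] (array([ 570. , -461.3]), [(51.0, -48.4), (52.7, 41.6)], 1202) z 149.3
```

Run:
```python
import cv2
a=cv2.imread('pics/scene0.png')[270:400,200:350]; b=cv2.imread('pics/side0.png')[110:240,190:340]
cv2.imwrite('pics/c1.png',cv2.hconcat([cv2.resize(a,(400,347)),cv2.resize(b,(400,347))]))
```

```text
(no output)
```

View pics/c1.png

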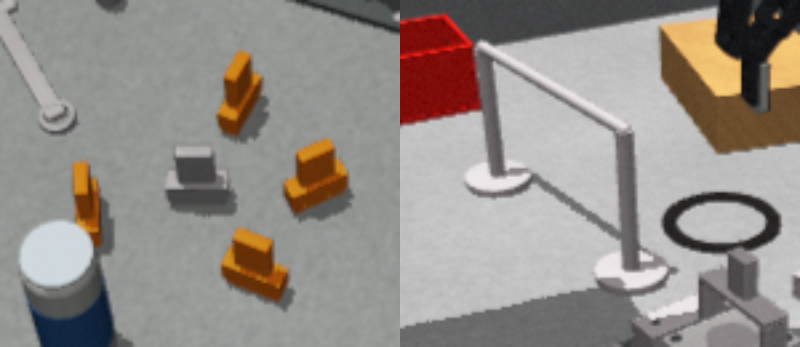

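The crop confirms it: the grey block at scene (273,334) is the packer and the other four are orange. The rail's bar is clear. From the data, the nest is at (560.5, 3.5) mm with yaw 9.5°, the bridge at (571.2, 6.4) with yaw 8.7°, and the rail's middle at (528.5, 310.5) with yaw about 12.4°. The wide gap is on the −y side. Next I move over the lug.

>>> drive_tool([
  [-2.7, 0.3, -2, 0, 0, 0.076, 1],
  [-2.7, 0.34, -2, 0, 0, 0.076, 1],
  [0, 0, 0, 0, 0, 0, 1],
], newtons=60)

```text
time_s: 0.52
ee_pos: [0.5692, 0.0066, 0.2002]
eef_rot: [0.65, 0.76, -0.0, -0.001]
ft_force: [-0.7, -0.0, 0.6]
gripper_width: 1.003
```

>>> drive_tool([
  [0.2, 0, -3, 0, 0, 0, 1],
  [0, 0, -3, 0, 0, 0, 1],
  [0, 0, -3, 0, 0, 0, 1],
  [0, 0, -0.8, 0, 0, 0, 1],
  [0, 0, 0, 0, 0, 0, 1],
])

```text
time_s: 1.15
ee_pos: [0.5763, 0.0059, 0.1027]
eef_rot: [0.652, 0.759, 0.002, 0.002]
ft_force: [0.3, 0.0, 0.3]
gripper_width: 1.002
```

>>> drive_tool([
  [-0.5, 0.05, 0, 0, 0, 0, 1],
  [0, 0, 0, 0, 0, 0, 1],
])

```text
time_s: 1.4
ee_pos: [0.5719, 0.0064, 0.1047]
eef_rot: [0.652, 0.758, 0.002, 0.003]
ft_force: [0.9, -0.0, 0.3]
gripper_width: 1.001
```

Run:
```python
from h import *
print(ctrl.observe()['ee_pos'],ctrl.observe()['eef_rot'])
snap('wrist','w1')
```

```text
[0.57191238 0.00638655 0.10469352] [0.65177495 0.75840081 0.0024033  0.00344155]
```

View pics/w1.png

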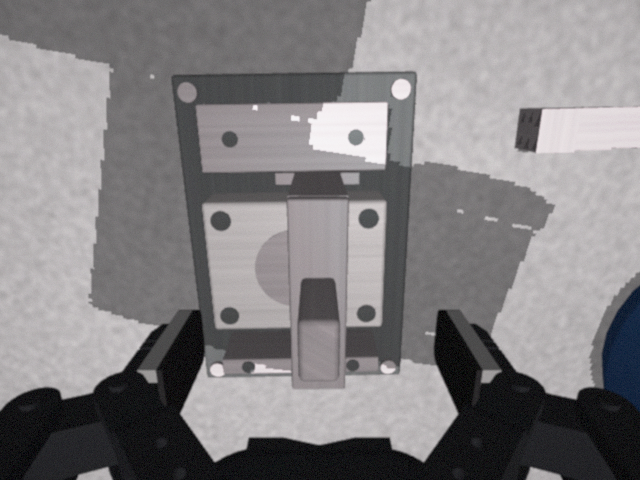

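The lug, at (320,340), stands centred between the open fingers and aligned with them. I close on it.

>>> drive_tool([
  [0, 0, -0.2, 0, 0, 0, 0.5],
  [0, 0, 0, 0, 0, 0, 0],
  [0, 0, 0, 0, 0, 0, 0],
  [0, 0, 0, 0, 0, 0, 0],
  [0, 0, 0, 0, 0, 0, 0],
  [0, 0, 0, 0, 0, 0, 0],
], newtons=80)

```text
time_s: 2.2
ee_pos: [0.5726, 0.0063, 0.1036]
eef_rot: [0.652, 0.758, 0.003, 0.004]
ft_force: [0.4, 0.7, -0.0]
gripper_width: 0.151
```

>>> drive_tool([
  [0, 0, 1, 0, 0, 0, 0],
  [0, 0, 1.5, 0, 0, 0, 0],
  [0, 0, 2, 0, 0, 0, 0],
  [0, 0, 2, 0, 0, 0, 0],
  [0, 0, 2, 0, 0, 0, 0],
  [0, 0, 2, 0, 0, 0, 0],
  [0, 0, 0, 0, 0, 0, 0],
])

```text
time_s: 3.08
ee_pos: [0.5716, 0.0064, 0.2164]
eef_rot: [0.652, 0.758, 0.003, 0.005]
ft_force: [-0.2, -0.2, -3.3]
gripper_width: 0.149
```

Run:
```python
from h import *
snap('side','s1')
```

```text
(no output)
```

View pics/s1.png

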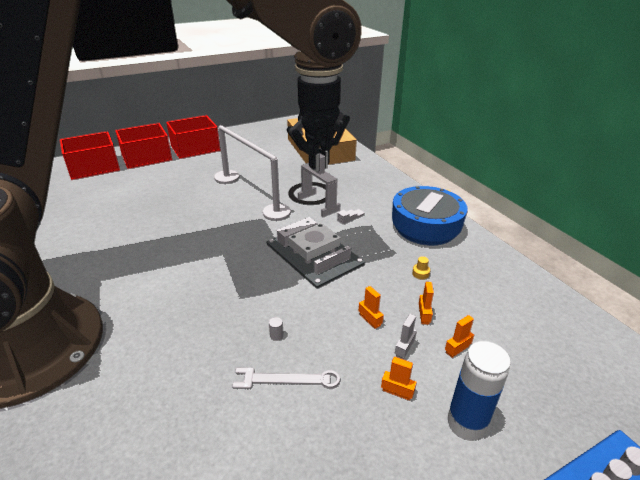

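The bridge is up and clear, held at (320,185), with the cover bare at (312,237). Next I raise it higher and turn it a quarter turn plus the rail's yaw.

>>> drive_tool([
  [0, 0, 2, 0, 0, 0.16, 0],
  [0, 0, 2, 0, 0, 0.16, 0],
  [0, 0, 2, 0, 0, 0.16, 0],
  [0, 0, 1.5, 0, 0, 0.16, 0],
  [0, 0, 0, 0, 0, 0.16, 0],
  [0, 0, 0, 0, 0, 0.16, 0],
  [0, 0, 0, 0, 0, 0.16, 0],
  [0, 0, 0, 0, 0, 0.16, 0],
  [0, 0, 0, 0, 0, 0.16, 0],
  [0, 0, 0, 0, 0, 0.16, 0],
  [0, 0, 0, 0, 0, 0, 0],
])

```text
time_s: 4.5
ee_pos: [0.5669, 0.0067, 0.2822]
eef_rot: [-0.115, 0.993, 0.001, -0.006]
ft_force: [-0.5, -1.1, -3.7]
gripper_width: 0.15
```

>>> drive_tool([
  [-0.4, 3.8, 0, 0, 0, 0, 0],
  [-0.5, 3.8, 0, 0, 0, 0, 0],
  [-0.5, 3.8, 0, 0, 0, 0, 0],
  [-0.5, 3.8, 0, 0, 0, 0, 0],
  [-0.5, 3.8, 0, 0, 0, 0, 0],
  [-0.5, 3.8, 0, 0, 0, 0, 0],
  [-0.5, 3.8, 0, 0, 0, 0, 0],
  [-0.4, 2, 0, 0, 0, 0, 0],
  [0, 0, 0, 0, 0, 0, 0],
])

```text
time_s: 5.62
ee_pos: [0.5254, 0.3007, 0.2766]
eef_rot: [-0.095, 0.995, 0.0, -0.01]
ft_force: [0.7, -0.2, -2.8]
gripper_width: 0.15
```

Run:
```python
from h import *
from scipy.spatial.transform import Rotation as R
o=ctrl.observe();print(o['ee_pos'],R.from_quat(o['eef_rot']).as_matrix().round(3))
for n in['side','scene']:
    s=snap(n,n+'2');P=cloud(s);z=P[...,2]
    reg=(P[...,0]>.4)&(P[...,0]<.7)&(P[...,1]>.15)&(P[...,1]<.46)
    comp(P,reg&(z>.14)&(z<.162),8)
a=cv2.imread('pics/side2.png')[60:260,160:400];b=cv2.imread('pics/scene2.png')[40:240,260:500]
cv2.imwrite('pics/c2.png',cv2.hconcat([cv2.resize(a,(400,333)),cv2.resize(b,(400,333))]))
```

```text
[0.52540429 0.30072136 0.27662729] [[-0.982 -0.189 -0.02 ]
 [-0.189  0.982 -0.002]
 [ 0.02   0.002 -1.   ]]
[220. 129.] (array([499.7, 424.4]), [(11.8, -17.1), (22.6, 72.9)], 32) z 149.9
[257. 149.] (array([534.3, 275.7]), [(184.9, -76.5), (14.9, 13.5)], 264) z 153.1
[387. 131.] (array([532.3, 298.8]), [(234.8, -77.2), (16.4, 12.8)], 314) z 153.7
```

View pics/c2.png

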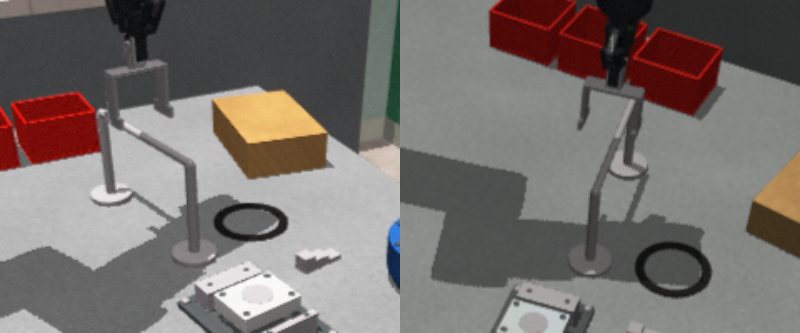

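The bridge hangs over the bar at right angles to it, with its legs on either side. I shift 5 mm in x and lower it partway.

>>> drive_tool([
  [0.5, 0, 0, 0, 0, 0, 0],
  [0, 0, -1, 0, 0, 0, 0],
  [0, 0, -1.5, 0, 0, 0, 0],
  [0, 0, -1.5, 0, 0, 0, 0],
  [0, 0, -1.5, 0, 0, 0, 0],
  [0, 0, 0, 0, 0, 0, 0],
])

```text
time_s: 6.48
ee_pos: [0.5314, 0.2965, 0.2165]
eef_rot: [-0.092, 0.996, -0.0, -0.011]
ft_force: [-0.1, 0.3, -2.5]
gripper_width: 0.15
```

>>> drive_tool([
  [0, 0.2, -1.5, 0, 0, 0, 0],
  [0, 0, -1.2, 0, 0, 0, 0],
  [0, 0, 0, 0, 0, 0, 0],
  [0, 0, -0.4, 0, 0, 0, 0],
  [0, 0, 0, 0, 0, 0, 0],
])

```text
time_s: 7.1
ee_pos: [0.5317, 0.299, 0.1839]
eef_rot: [-0.093, 0.996, -0.0, -0.011]
ft_force: [-0.4, -0.4, -2.7]
gripper_width: 0.154
```

>>> drive_tool([
  [0, 0, -0.2, 0, 0, 0, 0],
  [0, 0, -0.2, 0, 0, 0, 0],
  [0, 0, 0, 0, 0, 0, 0],
])

```text
time_s: 7.48
ee_pos: [0.5319, 0.2991, 0.1803]
eef_rot: [-0.093, 0.996, -0.0, -0.01]
ft_force: [-0.4, 0.2, -3.1]
gripper_width: 0.15
```

>>> drive_tool([
  [0, 0, -0.15, 0, 0, 0, 0],
  [0, 0, 0, 0, 0, 0, 0],
])

```text
time_s: 7.72
ee_pos: [0.5322, 0.2991, 0.1796]
eef_rot: [-0.092, 0.996, 0.0, -0.01]
ft_force: [0.2, 0.3, -2.7]
gripper_width: 0.149
```

>>> drive_tool([
  [0, 0, -0.15, 0, 0, 0, 0],
  [0, 0, 0, 0, 0, 0, 0],
])

```text
time_s: 7.98
ee_pos: [0.5323, 0.2993, 0.1796]
eef_rot: [-0.093, 0.996, 0.0, -0.009]
ft_force: [1.2, 0.5, -3.5]
gripper_width: 0.155
```

>>> drive_tool([
  [0, 0, -0.3, 0, 0, 0, 0],
  [0, 0, 0, 0, 0, 0, 0],
])

```text
time_s: 8.22
ee_pos: [0.5327, 0.2994, 0.1798]
eef_rot: [-0.093, 0.996, 0.001, -0.007]
ft_force: [-0.3, -0.1, -1.9]
gripper_width: 0.149
```

Run:
```python
from h import *
for n in['side','scene']:
    s=snap(n,n+'3')
    print(ctrl.observe()['ft_force'])
a=cv2.imread('pics/side3.png')[60:220,180:340];b=cv2.imread('pics/scene3.png')[60:220,310:470]
cv2.imwrite('pics/c3.png',cv2.hconcat([cv2.resize(a,(400,400)),cv2.resize(b,(400,400))]))
```

```text
[ 0.27121836  0.02525088 -2.18819083]
[-1.77753448 -1.1567771   6.82634579]
```

View pics/c3.png

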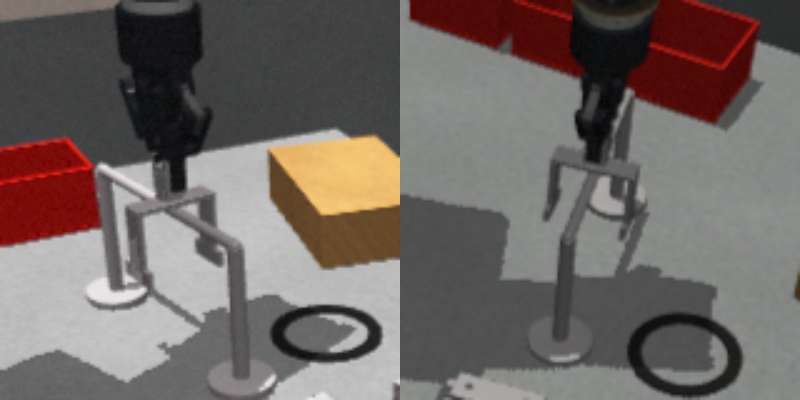

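The strap rests on the bar with a leg on each side, and the force reversed to +6.8 N. Release.

>>> drive_tool([
  [0, 0, 0, 0, 0, 0, 0.25],
  [0, 0, 0, 0, 0, 0, 0.45],
  [0, 0, 0, 0, 0, 0, 0.6],
  [0, 0, 0, 0, 0, 0, 0.6],
  [0, 0, 0, 0, 0, 0, 0.6],
  [0, 0, 2, 0, 0, 0, 0.6],
  [0, 0, 3, 0, 0, 0, 0.6],
  [0, 0, 3, 0, 0, 0, 0.6],
  [0, 0, 0, 0, 0, 0, 0.6],
  [0, 0, 0, 0, 0, 0, 0.6],
])

```text
time_s: 9.57
ee_pos: [0.5323, 0.2992, 0.2595]
eef_rot: [-0.093, 0.996, 0.0, -0.009]
ft_force: [1.2, 0.7, -0.2]
gripper_width: 0.6
```

Run:
```python
from h import *
for n in['side','scene']:
    s=snap(n,n+'4')
a=cv2.imread('pics/side4.png')[60:220,180:340];b=cv2.imread('pics/scene4.png')[60:220,310:470]
cv2.imwrite('pics/c4.png',cv2.hconcat([cv2.resize(a,(400,400)),cv2.resize(b,(400,400))]))
```

```text
(no output)
```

View pics/c4.png

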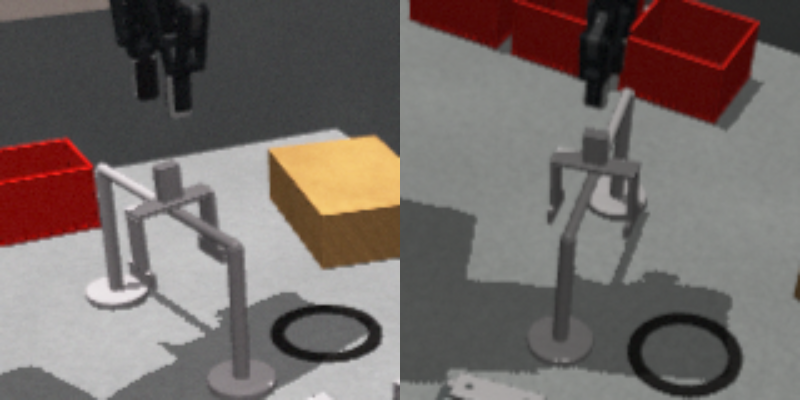

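The bridge hangs freely and level on the bar, let go. Next I go over the packer, turning the tool half round on the way.

>>> drive_tool([
  [0, 0, 3, 0, 0, 0, 0.5],
  [0.2, -3.5, 0, 0, 0, -0.156, 0.5],
  [0.2, -3.5, 0, 0, 0, -0.156, 0.5],
  [0.2, -3.5, 0, 0, 0, -0.156, 0.5],
  [0.2, -3.5, 0, 0, 0, -0.156, 0.5],
  [0.2, -3.5, 0, 0, 0, -0.156, 0.5],
  [0.2, -3.5, 0, 0, 0, -0.156, 0.5],
  [0.2, -3.5, 0, 0, 0, -0.156, 0.5],
  [0.2, -3.5, 0, 0, 0, -0.156, 0.5],
  [0.2, -3.5, 0, 0, 0, -0.156, 0.5],
  [0.2, -3.5, 0, 0, 0, -0.156, 0.5],
  [0.2, -3.5, 0, 0, 0, -0.156, 0.5],
  [0.2, -3.5, 0, 0, 0, -0.156, 0.5],
  [0.2, -3.5, 0, 0, 0, -0.156, 0.5],
  [0.2, -3.5, 0, 0, 0, -0.156, 0.5],
  [0.2, -3.5, 0, 0, 0, -0.156, 0.5],
  [0.2, -3.5, 0, 0, 0, -0.156, 0.5],
  [0, 0, 0, 0, 0, 0, 0.5],
])

```text
time_s: 11.92
ee_pos: [0.5606, -0.2787, 0.2736]
eef_rot: [0.931, 0.365, 0.01, -0.013]
ft_force: [-0.1, -0.5, 0.6]
gripper_width: 0.502
```

>>> drive_tool([
  [0.7, -1.4, -1.5, 0, 0, -0.108, 0.5],
  [0.7, -1.4, -1.5, 0, 0, -0.108, 0.5],
  [0, 0, 0, 0, 0, 0, 0.5],
  [0, 0, 0, 0, 0, 0, 0.5],
])

```text
time_s: 12.42
ee_pos: [0.5744, -0.3042, 0.2413]
eef_rot: [0.964, 0.265, 0.011, -0.013]
ft_force: [-0.6, 0.0, 0.4]
gripper_width: 0.497
```

Run:
```python
from h import *
from scipy.spatial.transform import Rotation as R
s=snap('wrist','w5');P=cloud(s);z=P[...,2]
o=ctrl.observe();m=R.from_quat(o['eef_rot']).as_matrix();print(o['ee_pos'],m.round(3),np.degrees(np.arctan2(m[1,1],m[0,1])))
for lo,hi in [(.068,.076),(.027,.033)]: comp(P,(z>lo)&(z<hi),30)
```

```text
[ 0.57437135 -0.30415079  0.24135151] [[ 0.859  0.511  0.014]
 [ 0.51  -0.859  0.031]
 [ 0.028 -0.02  -0.999]] -59.26097069435001
[324.  87.] (array([ 656., -257.]), [(12.0, -32.3), (29.8, 57.7)], 739) z 71.8
[430. 154.] (array([ 655.8, -348.4]), [(12.5, -83.3), (29.8, 6.7)], 678) z 71.9
[219. 176.] (array([ 560.1, -220.5]), [(30.3, -82.6), (12.4, 7.4)], 632) z 71.8
[325. 217.] (array([ 574.8, -306.4]), [(11.6, -59.3), (29.9, 30.7)], 564) z 72.0
[469. 296.] (array([ 576.4, -446. ]), [(54.8, -19.7), (21.9, 70.3)], 335) z 71.9
[353. 316.] (array([ 512.8, -370.7]), [(29.9, -51.1), (12.5, 38.9)], 504) z 72.0
[21. 46.] (array([559.5, -31.8]), [(3.0, -80.7), (75.1, 9.3)], 532) z 30.2
[65. 54.] (array([571.7, -64.2]), [(2.6, -80.8), (87.6, 9.2)], 537) z 30.0
[325.  93.] (array([ 655.9, -257. ]), [(18.0, -32.5), (49.9, 57.5)], 686) z 30.0
[416. 148.] (array([ 655.8, -348.4]), [(18.4, -83.6), (49.9, 6.4)], 682) z 30.1
[237. 168.] (array([ 560.1, -220.5]), [(50.1, -83.6), (17.9, 6.4)], 564) z 30.0
[326. 196.] (array([ 574.6, -306.3]), [(17.0, -58.7), (50.0, 31.3)], 467) z 30.1
[454. 275.] (array([ 576.3, -443.1]), [(49.5, -15.8), (15.2, 74.2)], 123) z 30.3
[603. 310.] (array([ 621.6, -580.7]), [(104.1, -0.0), (3.7, 90.0)], 576) z 30.0
[349. 293.] (array([ 512.8, -370.7]), [(49.8, -51.8), (18.4, 38.2)], 536) z 30.1
[116. 293.] (array([ 397.6, -179.8]), [(12.7, -22.9), (23.7, 67.1)], 108) z 29.8
[464. 466.] (array([ 406.6, -580.5]), [(2.6, -89.0), (31.4, 1.0)], 117) z 30.1
```

View pics/w5.png

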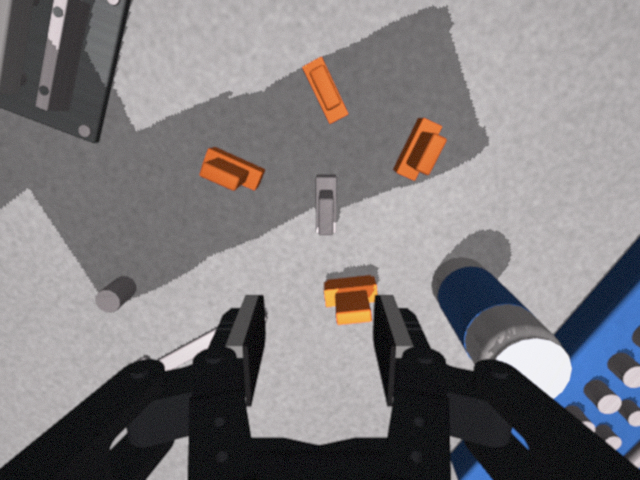

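The grey packer is at (325,205) in the wrist picture, with the orange ones clear of the fingers' path. I level the tool and descend, to grip the tab high enough for the fingertips to clear the proud cover later.

>>> drive_tool([
  [0, -0.2, -2, -0.031, 0.014, 0, 0.5],
  [0, 0, -3, 0, 0, 0, 0.5],
  [0, 0, -3, 0, 0, 0, 0.5],
  [0, 0, -3, 0, 0, 0, 0.5],
  [0, 0, 0, 0, 0, 0, 0.5],
])

```text
time_s: 13.1
ee_pos: [0.5749, -0.3033, 0.1332]
eef_rot: [0.963, 0.271, 0.001, 0.002]
ft_force: [0.3, 0.6, -0.0]
gripper_width: 0.494
```

```bash
cat >> h.py <<'E'
from scipy.spatial.transform import Rotation as R
def st():
    o=ctrl.observe();m=R.from_quat(o['eef_rot']).as_matrix();print(o['time_s'],(o['ee_pos']*1000).round(1),'z',m[:,2].round(3),'yaw',np.degrees(np.arctan2(m[1,1],m[0,1])).round(2),'f',o['ft_force'].round(1),o['gripper_width'])
E
python3 -c "
from h import *
st()"
```

```text
13.1 [ 574.9 -303.3  133.2] z [ 0.004 -0.004 -1.   ] yaw -58.58 f [ 0.3  0.6 -0. ] 0.4943348010537652
```

>>> drive_tool([
  [0, -0.3, 0, 0, 0, -0.005, 0.5],
  [0, 0, -3, 0, 0, 0, 0.5],
  [0, 0, -3, 0, 0, 0, 0.5],
  [0, 0, -1.6, 0, 0, 0, 0.5],
  [0, 0, 0, 0, 0, 0, 0.5],
])

```text
time_s: 13.72
ee_pos: [0.578, -0.3081, 0.0638]
eef_rot: [0.963, 0.269, 0.005, 0.007]
ft_force: [-0.5, -0.2, 0.7]
gripper_width: 0.505
```

```bash
python3 -c "
from h import *
st()"
```

```text
13.725 [ 578.  -308.1   63.8] z [ 0.014 -0.01  -1.   ] yaw -58.74 f [-0.5 -0.2  0.7] 0.5051034633475797
```

>>> drive_tool([
  [-0.3, 0.15, -0.5, 0.01, 0.014, 0, 0.5],
  [0, 0, -0.2, 0, 0, 0, 0.5],
  [0, 0, 0, 0, 0, 0, 0.5],
])

```text
time_s: 14.1
ee_pos: [0.5758, -0.3072, 0.0593]
eef_rot: [0.963, 0.27, 0.001, 0.001]
ft_force: [-1.4, -0.1, -0.5]
gripper_width: 0.501
```

```bash
python3 -c "
from h import *
st()"
```

```text
14.1 [ 575.8 -307.2   59.3] z [ 0.002 -0.002 -1.   ] yaw -58.73 f [-1.4 -0.1 -0.5] 0.5005052621672688
```

>>> drive_tool([
  [-0.1, 0.1, -0.3, 0, 0, 0, 0.5],
  [0, 0, 0, 0, 0, 0, 0.25],
  [0, 0, 0, 0, 0, 0, 0],
  [0, 0, 0, 0, 0, 0, 0],
  [0, 0, 0, 0, 0, 0, 0],
  [0, 0, 0, 0, 0, 0, 0],
], newtons=60)

```text
time_s: 14.85
ee_pos: [0.575, -0.3063, 0.0568]
eef_rot: [0.963, 0.269, 0.001, 0.002]
ft_force: [-1.0, 0.6, -0.4]
gripper_width: 0.128
```

```bash
python3 -c "
from h import *
st()"
```

```text
14.85 [ 575.  -306.3   56.8] z [ 0.003 -0.002 -1.   ] yaw -58.73 f [-1.   0.6 -0.4] 0.1284977795118866
```

>>> drive_tool([
  [0, 0, 1, 0, 0, 0, 0],
  [0, 0, 2.5, 0, 0, 0, 0],
  [0, 0, 3, 0, 0, 0, 0],
  [0, 0, 3, 0, 0, 0, 0],
  [0, 0, 2.5, 0, 0, 0, 0],
  [0, 0, 0, 0, 0, 0, 0],
])

```text
time_s: 15.6
ee_pos: [0.5737, -0.3054, 0.1812]
eef_rot: [0.963, 0.269, 0.0, 0.0]
ft_force: [-0.5, -0.2, -3.6]
gripper_width: 0.13
```

>>> drive_tool([
  [-0.1, 3.2, 0, 0, 0, -0.05, 0],
  [-0.1, 3.2, 0, 0, 0, -0.05, 0],
  [-0.1, 3.2, 0, 0, 0, -0.05, 0],
  [-0.1, 3.2, 0, 0, 0, -0.05, 0],
  [-0.1, 3.2, 0, 0, 0, -0.05, 0],
  [-0.1, 3.2, 0, 0, 0, -0.05, 0],
  [-0.1, 3.2, 0, 0, 0, -0.05, 0],
  [-0.1, 3.2, 0, 0, 0, -0.05, 0],
  [0, 0, 0, 0, 0, 0, 0],
])

```text
time_s: 16.73
ee_pos: [0.56, -0.0406, 0.1709]
eef_rot: [0.998, 0.065, -0.006, -0.003]
ft_force: [-0.1, -0.3, -3.4]
gripper_width: 0.122
```

```bash
python3 -c "
from h import *
st()"
```

```text
16.725 [560.  -40.6 170.9] z [-0.013  0.006 -1.   ] yaw -82.49 f [-0.1 -0.3 -3.4] 0.12195787664378169
```

>>> drive_tool([
  [0.8, -0.25, 0, -0.006, -0.013, 0.034, 0],
  [0, 0, 0, 0, 0, 0, 0],
])

```text
time_s: 16.98
ee_pos: [0.5685, -0.0443, 0.1698]
eef_rot: [0.996, 0.084, -0.0, 0.0]
ft_force: [0.2, -0.9, -2.9]
gripper_width: 0.129
```

Run:
```python
from h import *
st()
s=snap('wrist','w6');P=cloud(s);z=P[...,2]
reg=(P[...,0]>.45)&(P[...,0]<.7)&(abs(P[...,1])<.12)
for lo,hi in [(.007,.014),(.037,.043),(.045,.051),(.1,.25)]: print(lo);comp(P,reg&(z>lo)&(z<hi),30)
snap('side','s6')
```

```text
16.975 [568.5 -44.3 169.8] z [-0.    -0.001 -1.   ] yaw -80.36 f [ 0.2 -0.9 -2.9] 0.12898579341686778
0.007
[154.  18.] (array([677.7,  84.4]), [(26.8, -44.0), (12.7, 46.0)], 164) z 10.4
[285. 177.] (array([560.6,   3.9]), [(190.0, -80.4), (129.9, 9.6)], 16009) z 10.1
0.037
[152. 220.] (array([550.3,  67.1]), [(33.1, -80.6), (89.9, 9.4)], 6083) z 39.9
[263. 159.] (array([607.1,  -1.9]), [(33.6, -80.7), (0.4, 9.3)], 82) z 41.5
[341. 210.] (array([571.2, -59. ]), [(10.1, -80.5), (89.9, 9.5)], 1444) z 40.1
0.045
[244. 223.] (array([560.7,   4.2]), [(70.2, -80.5), (90.1, 9.5)], 13645) z 48.2
0.1
[318. 409.] (array([573.7, -43.5]), [(121.3, -79.8), (40.2, 10.2)], 60843) z 224.6
```

View pics/w6.png

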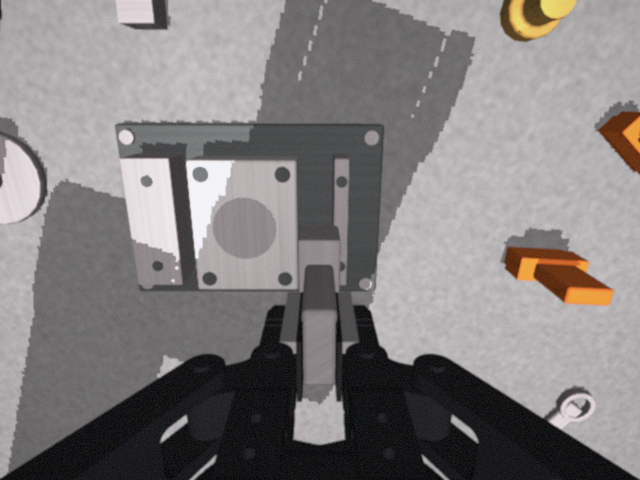

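View pics/s6.png

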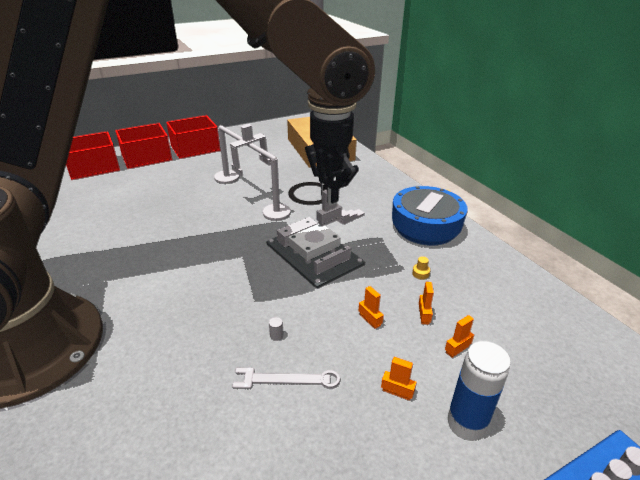

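The wrist picture shows the packer, body at (320,250), over the wide gap between the cover edge (296) and the thin stop (341). I measure the packer body and the gap in the same picture.

Run:
```python
from h import *
s=dict(np.load('w6.npz'));P=cloud(s);z=P[...,2]
c=np.array([.5607,.0042]);a=np.radians(9.5);X=np.array([np.cos(a),np.sin(a)]);Y=np.array([-np.sin(a),np.cos(a)])
q=P[...,:2]-c; nx=q@X*1000; ny=q@Y*1000
for n,lo,hi in [('cover',.045,.051),('thin',.037,.043)]:
    for row in (180,230):
        m=(z[row]>lo)&(z[row]<hi); print(n,row,ny[row][m].min().round(1),ny[row][m].max().round(1))
print('packer')
for row in range(225,275,4):
    zz=z[row,280:360]; m=(zz>.12)&(zz<.2); 
    if m.any(): print(row,np.median(zz[m]).round(4),ny[row,280:360][m].min().round(1),ny[row,280:360][m].max().round(1),nx[row,280:360][m].mean().round(1))
m=np.zeros_like(z,bool); m[220:275,285:355]=True; m&=(z>.137)&(z<.149); comp(P,m,20); m2=m.copy(); print(ny[m].min(),ny[m].max(),nx[m].max(),nx[m].min())
```

```text
cover 180 -34.9 34.9
cover 230 -35.0 34.8
thin 180 -68.8 79.0
thin 230 -69.0 79.1
packer
229 0.127 -57.7 -40.2 24.5
233 0.1327 -57.9 -40.6 24.5
237 0.1386 -58.1 -40.3 24.6
241 0.1427 -57.8 -40.7 24.2
245 0.1432 -57.8 -40.7 22.6
249 0.1433 -57.8 -40.6 20.8
253 0.1428 -57.9 -40.6 18.9
257 0.1429 -57.9 -40.5 17.1
261 0.1428 -58.0 -40.5 15.3
265 0.1444 -58.0 -40.5 14.1
269 0.1494 -58.1 -40.4 13.5
273 0.1533 -58.1 -40.5 13.0
[318. 253.] (array([585.6, -41.6]), [(17.7, -80.7), (16.3, 9.3)], 1439) z 143.0
-58.114053761900294 -40.408999447546336 25.079950987915005 8.779205777490718
```

>>> drive_tool([
  [0, 0.2, -1.5, 0, 0, 0, 0],
  [0, 0, -2, 0, 0, 0, 0],
  [0, 0, -1.5, 0, 0, 0, 0],
  [0, 0, 0, 0, 0, 0, 0],
])

```text
time_s: 17.58
ee_pos: [0.5673, -0.043, 0.1161]
eef_rot: [0.997, 0.082, -0.001, 0.0]
ft_force: [-0.5, 0.0, -2.6]
gripper_width: 0.127
```

```bash
python3 -c "
from h import *
st()"
```

```text
17.575 [567.3 -43.  116.1] z [-0.002 -0.    -1.   ] yaw -80.54 f [-0.5  0.  -2.6] 0.12707909573414936
```

>>> drive_tool([
  [0, 0.1, 0, 0, 0, 0, 0],
  [0, 0, -0.6, 0, 0, 0, 0],
  [0, 0, -0.6, 0, 0, 0, 0],
  [0, 0, 0, 0, 0, 0, 0],
])

```text
time_s: 18.08
ee_pos: [0.5679, -0.042, 0.1043]
eef_rot: [0.997, 0.082, -0.0, 0.0]
ft_force: [0.7, 0.2, -3.3]
gripper_width: 0.129
```

Run:
```python
from h import *
st()
s=snap('wrist','w7');P=cloud(s);z=P[...,2]
c=np.array([.5607,.0042]);a=np.radians(9.5);X=np.array([np.cos(a),np.sin(a)]);Y=np.array([-np.sin(a),np.cos(a)])
q=P[...,:2]-c; ny=q@Y*1000;nx=q@X*1000
m=(z>.075)&(z<.081)&(nx>8)&(nx<28)&(ny<-30)&(ny>-70);comp(P,m,20);print(ny[m].min(),ny[m].max(),nx[m].max())
m=(z>.045)&(z<.051)&(nx>10)&(abs(ny)<40);print(ny[m].min())
m=(z>.038)&(z<.042)&(nx>10)&(ny<-40)&(ny>-75);print(np.percentile(ny[m],[1,99]))
```

```text
18.075 [567.9 -42.  104.3] z [-0.    -0.001 -1.   ] yaw -80.54 f [ 0.7  0.2 -3.3] 0.12911797042692436
[319. 254.] (array([584.6, -39.4]), [(17.7, -80.1), (16.7, 9.9)], 1285) z 77.5
-55.81264420392073 -38.14111170614117 24.71589014817151
-35.08728052687535
[-68.93034322 -59.08208838]
```

View pics/w7.png

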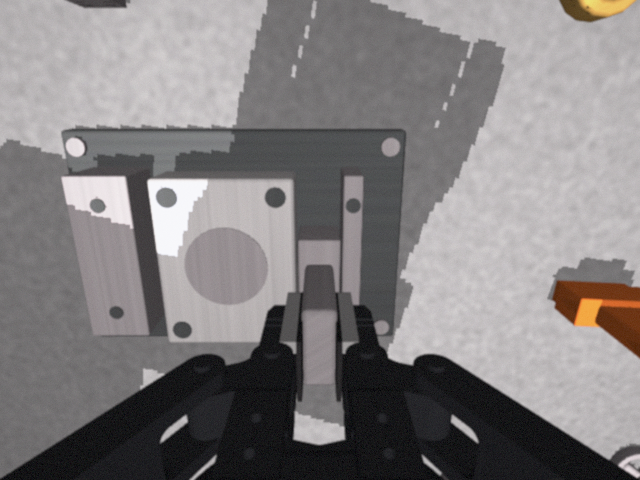

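The packer body spans nest y −55.8 to −38.1, centred in the gap (−59 to −35). I lower it in.

>>> drive_tool([
  [0, 0, -0.6, 0, 0, 0, 0],
  [0, 0, -0.6, 0, 0, 0, 0],
  [0, 0, -0.6, 0, 0, 0, 0],
  [0, 0, -0.6, 0, 0, 0, 0],
  [0, 0, 0, 0, 0, 0, 0],
])

```text
time_s: 18.75
ee_pos: [0.568, -0.0421, 0.0788]
eef_rot: [0.997, 0.082, 0.0, 0.0]
ft_force: [0.6, -0.4, -2.7]
gripper_width: 0.127
```

```bash
python3 -c "
from h import *
st()"
```

```text
18.75 [568.  -42.1  78.8] z [ 0.    -0.001 -1.   ] yaw -80.54 f [ 0.6 -0.4 -2.7] 0.1267229865191603
```

>>> drive_tool([
  [0, 0, -0.5, 0, 0, 0, 0],
  [0, 0, -0.4, 0, 0, 0, 0],
  [0, 0, -0.2, 0, 0, 0, 0],
  [0, 0, 0, 0, 0, 0, 0],
])

```text
time_s: 19.25
ee_pos: [0.5681, -0.0421, 0.0672]
eef_rot: [0.997, 0.082, 0.0, 0.0]
ft_force: [-0.4, 0.0, -3.2]
gripper_width: 0.131
```

```bash
python3 -c "
from h import *
st()"
```

```text
19.25 [568.1 -42.1  67.2] z [ 0.    -0.001 -1.   ] yaw -80.54 f [-0.4  0.  -3.2] 0.13139295700192816
```

>>> drive_tool([
  [0, 0, -0.15, 0, 0, 0, 0],
  [0, 0, 0, 0, 0, 0, 0],
])

```text
time_s: 19.5
ee_pos: [0.5685, -0.0422, 0.0671]
eef_rot: [0.997, 0.082, 0.001, 0.001]
ft_force: [-0.2, 0.5, -2.2]
gripper_width: 0.126
```

>>> drive_tool([
  [0, 0, -0.15, 0, 0, 0, 0],
  [0, 0, 0, 0, 0, 0, 0],
])

```text
time_s: 19.75
ee_pos: [0.5688, -0.0422, 0.067]
eef_rot: [0.997, 0.083, 0.002, 0.001]
ft_force: [-0.1, 0.5, -2.9]
gripper_width: 0.131
```

It is on the floor: z has stopped falling at 67 mm. Release and rise.

>>> drive_tool([
  [0, 0, 0, 0, 0, 0, 0.25],
  [0, 0, 0, 0, 0, 0, 0.35],
  [0, 0, 0, 0, 0, 0, 0.35],
  [0, 0, 0, 0, 0, 0, 0.35],
  [0, 0, 1, 0, 0, 0, 0.35],
  [0, 0, 2.5, 0, 0, 0, 0.35],
  [0, 0, 2.5, 0, 0, 0, 0.35],
  [0, 0, 2.5, 0, 0, 0, 0.35],
  [0, 0, 0, 0, 0, 0, 0.35],
  [0, 0, 0, 0, 0, 0, 0.35],
])

```text
time_s: 21.0
ee_pos: [0.5689, -0.0422, 0.1566]
eef_rot: [0.997, 0.082, 0.002, 0.001]
ft_force: [0.4, 0.4, 0.1]
gripper_width: 0.352
```

Run:
```python
from h import *
st()
s=snap('wrist','w8');P=cloud(s);z=P[...,2]
reg=(P[...,0]>.45)&(P[...,0]<.7)&(abs(P[...,1])<.12)
for lo,hi in [(.037,.043),(.045,.051),(.079,.085)]: print(lo);comp(P,reg&(z>lo)&(z<hi),30)
s=snap('side','s8');P=cloud(s);z=P[...,2]
comp(P,reg*0+(P[...,0]>.4)&(P[...,0]<.7)&(P[...,1]>.2)&(P[...,1]<.4)&(z>.158)&(z<.166),20)
```

```text
21.0 [568.9 -42.2 156.6] z [ 0.005 -0.002 -1.   ] yaw -80.54 f [0.4 0.4 0.1] 0.3522541831609202
0.037
[147. 228.] (array([550.3,  67.2]), [(33.0, -80.6), (89.7, 9.4)], 6632) z 39.9
[240. 164.] (array([604.8,  12. ]), [(63.7, -80.6), (0.4, 9.4)], 121) z 40.9
[344. 228.] (array([571.3, -59. ]), [(10.1, -80.7), (89.9, 9.3)], 2037) z 40.1
[318. 217.] (array([569.2, -42.2]), [(17.9, -80.9), (49.6, 9.1)], 861) z 40.0
0.045
[243. 231.] (array([560.7,   4.2]), [(70.3, -80.6), (89.9, 9.4)], 14784) z 48.2
[318. 213.] (array([583.3, -40.1]), [(11.2, -83.4), (1.4, 6.6)], 44) z 48.0
0.079
[318. 253.] (array([569.2, -42.5]), [(11.5, -81.1), (30.1, 8.9)], 1080) z 81.9
[248. 140.] (array([530.2, 297.9]), [(27.1, -78.5), (87.7, 11.5)], 173) z 161.4
```

View pics/w8.png

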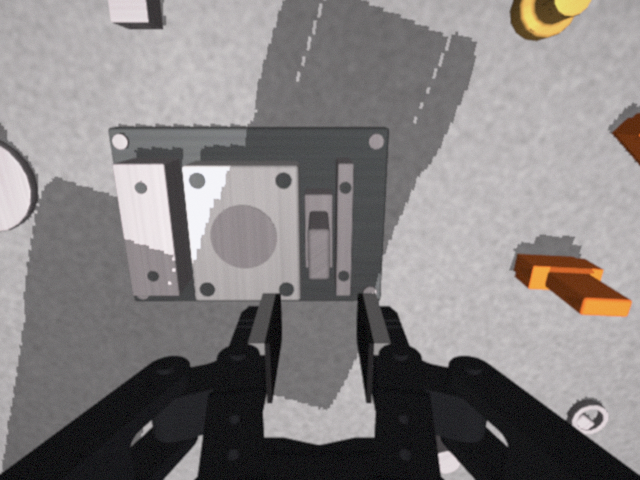

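View pics/s8.png

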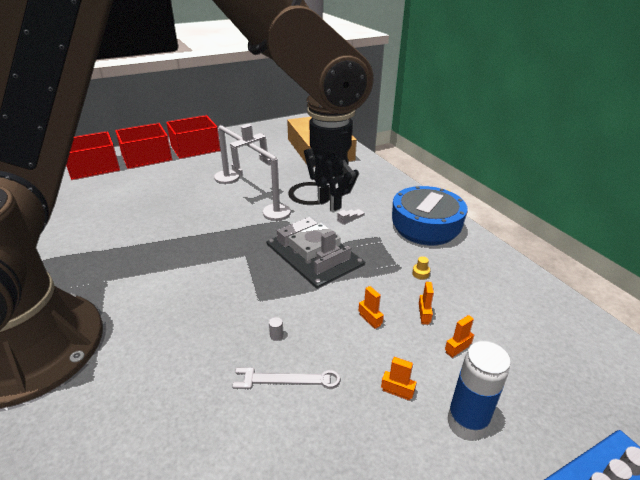

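The packer is seated: its body top reads 40.0 mm and its tab top 82 mm, upright at nest (0.7, −47). The bridge still hangs on the rail. Next I shut the fingers, turn a quarter so they stay clear of the packer's tab, and go over the cover.

>>> drive_tool([
  [-0.2, 1, 0, 0, 0, 0.157, 0.2],
  [-0.2, 1, 0, 0, 0, 0.157, 0],
  [-0.2, 1, 0, 0, 0, 0.157, 0],
  [-0.2, 1, 0, 0, 0, 0.157, 0],
  [0, 0.6, 0, 0, 0, 0.157, 0],
  [0, 0, 0, 0, 0, 0.157, 0],
  [0, 0, 0, 0, 0, 0.157, 0],
  [0, 0, 0, 0, 0, 0.157, 0],
  [0, 0, 0, 0, 0, 0.157, 0],
  [0, 0, 0, 0, 0, 0.157, 0],
  [0, 0, 0, 0, 0, 0, 0],
], newtons=40)

```text
time_s: 22.48
ee_pos: [0.5575, 0.0055, 0.147]
eef_rot: [0.627, 0.779, -0.005, -0.003]
ft_force: [0.6, 0.7, 0.4]
gripper_width: -0.0
```

```bash
python3 -c "
from h import *
st()"
```

```text
22.475 [557.5   5.5 147. ] z [-0.011 -0.003 -1.   ] yaw 12.27 f [0.6 0.7 0.4] -1.5887080187652754e-05
```

>>> drive_tool([
  [0.3, 0, -1, 0.003, -0.011, -0.048, 0],
  [0, 0, -2, 0, 0, 0, 0],
  [0, 0, -2, 0, 0, 0, 0],
  [0, 0, -2, 0, 0, 0, 0],
  [0, 0, 0, 0, 0, 0, 0],
])

```text
time_s: 23.1
ee_pos: [0.56, 0.0055, 0.0733]
eef_rot: [0.654, 0.756, -0.0, -0.001]
ft_force: [0.0, -0.0, 0.9]
gripper_width: 0.0
```

```bash
python3 -c "
from h import *
st()"
```

```text
23.1 [560.    5.5  73.3] z [-0.003  0.001 -1.   ] yaw 8.26 f [ 0.  -0.   0.9] 4.389939956344097e-05
```

>>> drive_tool([
  [0, 0, -0.8, 0, 0, 0, 0],
  [0, 0, -0.5, 0, 0, 0, 0],
  [0, 0, -0.3, 0, 0, 0, 0],
  [0, 0, -0.3, 0, 0, 0, 0],
  [0, 0, -0.3, 0, 0, 0, 0],
])

```text
time_s: 23.72
ee_pos: [0.5606, 0.0055, 0.0527]
eef_rot: [0.656, 0.755, 0.0, -0.0]
ft_force: [-3.5, -0.8, 8.4]
gripper_width: 0.004
```

```bash
python3 -c "
from h import *
st()"
```

```text
23.725 [560.6   5.5  52.7] z [-0.     0.001 -1.   ] yaw 8.06 f [-3.5 -0.8  8.4] 0.004310063829318542
```

>>> drive_tool([
  [0, 0, -0.3, 0, 0, 0, 0],
  [0, 0, -0.3, 0, 0, 0, 0],
])

```text
time_s: 23.98
ee_pos: [0.5608, 0.0055, 0.0507]
eef_rot: [0.656, 0.755, 0.001, 0.001]
ft_force: [-16.3, 0.1, 57.1]
gripper_width: 0.003
```

```bash
python3 -c "
from h import *
st()"
```

```text
23.975 [560.8   5.5  50.7] z [ 0.002  0.    -1.   ] yaw 8.06 f [-16.3   0.1  57.1] 0.0033785784236841534
```

Bottomed at 57 N, which is more than needed, so I ease off.

>>> drive_tool([
  [0, 0, -0.1, 0, 0, 0, 0],
])

```text
time_s: 24.1
ee_pos: [0.5606, 0.0055, 0.0512]
eef_rot: [0.656, 0.755, 0.001, 0.001]
ft_force: [-4.2, 0.2, 8.2]
gripper_width: 0.003
```

Run:
```python
from h import *
st()
s=snap('side','s9');st();snap('scene','sc9');st()
for n in ('s9','sc9','s9'):
    s=dict(np.load(n+'.npz'));P=cloud(s);z=P[...,2]
    c=np.array([.5607,.0042]);a=np.radians(9.5);X=np.array([np.cos(a),np.sin(a)]);Y=np.array([-np.sin(a),np.cos(a)])
    q=P[...,:2]-c; ny=q@Y*1000;nx=q@X*1000
    m=(abs(ny)<30)&(abs(nx)<40)&(z>.03)&(z<.052); print('cover z',np.median(z[m]))
    m=(abs(ny-64)<12)&(abs(nx)<40)&(z>.03)&(z<.052); print('stop z',np.median(z[m]))
    m=(abs(ny+47)<15)&(abs(nx)<40)&(z>.078)&(z<.09); print('tab',np.median(z[m]),ny[m].mean(),nx[m].mean())
    comp(P,(P[...,0]>.4)&(P[...,0]<.7)&(P[...,1]>.2)&(P[...,1]<.4)&(z>.158)&(z<.166),20)
a=cv2.imread('pics/s9.png')[80:300,180:400];b=cv2.imread('pics/sc9.png')[60:300,260:500]
cv2.imwrite('pics/c9.png',cv2.hconcat([cv2.resize(a,(400,400)),cv2.resize(b,(400,400))]))
```

```text
24.1 [560.6   5.5  51.2] z [ 0.003  0.    -1.   ] yaw 8.06 f [-4.2  0.2  8.2] 0.0026043026514821883
24.15 [560.7   5.5  51.1] z [ 0.003  0.    -1.   ] yaw 8.06 f [-4.  -0.   7.6] -0.00044158841798162357
24.2 [560.7   5.5  51. ] z [ 0.003  0.    -1.   ] yaw 8.06 f [-6.3 -0.4 17.8] -0.0007315821354504145
cover z 0.04036767030217481
stop z 0.039991771398987463
tab 0.0809972608043441 -48.23348226084485 -1.0173849478805899
[248. 140.] (array([530.2, 297.4]), [(28.0, -78.3), (88.9, 11.7)], 176) z 161.4
cover z 0.0400794228116087
stop z 0.03862662168409803
tab 0.08059373103812373 -50.22777295980023 1.9526831380143181
[388. 126.] (array([532.9, 294.1]), [(32.3, -75.7), (88.1, 14.3)], 183) z 161.8
cover z 0.04036767030217481
stop z 0.039991771398987463
tab 0.0809972608043441 -48.23348226084485 -1.0173849478805899
[248. 140.] (array([530.2, 297.4]), [(28.0, -78.3), (88.9, 11.7)], 176) z 161.4
```

View pics/c9.png

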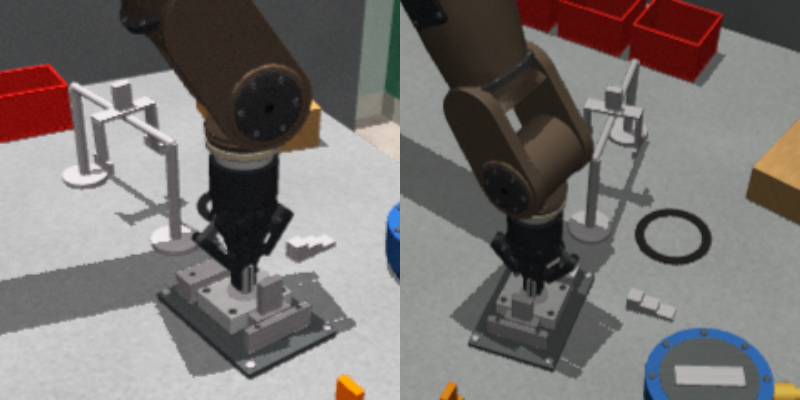

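Run:
```python
from h import *
for i in range(12): ctrl.snapshot('scene'); st()
```

```text
24.25 [560.7   5.5  51. ] z [ 0.003  0.    -1.   ] yaw 8.05 f [-6.6  0.1 17.5] 0.0010249364302536439
24.3 [560.7   5.5  51. ] z [ 0.003  0.    -1.   ] yaw 8.05 f [-6.  -0.2 16.3] -0.0002681202726530478
24.35 [560.7   5.5  51. ] z [ 0.003  0.    -1.   ] yaw 8.05 f [-5.7 -0.8 17.1] 0.0016743618035161265
24.4 [560.7   5.5  51. ] z [ 0.003  0.    -1.   ] yaw 8.06 f [-6.  -1.1 17.3] -0.0007479071988782946
24.45 [560.7   5.5  51. ] z [ 0.003  0.    -1.   ] yaw 8.05 f [-5.8 -0.5 16.5] 0.0030612721909858065
24.5 [560.7   5.5  51. ] z [ 0.003  0.    -1.   ] yaw 8.05 f [-5.8  0.2 17. ] 0.0007325991027740047
24.55 [560.7   5.5  51. ] z [ 0.003  0.    -1.   ] yaw 8.06 f [-5.9  0.3 16.2] 0.0003465170366407326
24.6 [560.7   5.5  51. ] z [ 0.003  0.    -1.   ] yaw 8.05 f [-6.2  0.  17.6] -0.00303518556245095
24.65 [560.7   5.5  51. ] z [ 0.003  0.    -1.   ] yaw 8.06 f [-6.  -0.2 17.3] 0.0027293450412824703
24.7 [560.7   5.5  51. ] z [ 0.003  0.    -1.   ] yaw 8.06 f [-6.3 -1.3 15.9] -0.002930120465289894
24.75 [560.7   5.5  51. ] z [ 0.003  0.    -1.   ] yaw 8.05 f [-5.6 -0.7 17.4] -0.002959123325523899
24.8 [560.7   5.5  51. ] z [ 0.003  0.    -1.   ] yaw 8.05 f [-5.4 -0.8 17.4] 0.005186885491795813
```

The push is steady at about 17 N, above the 9 N the springs need. The cover is flush at 40.0–40.4 mm and everything is at rest, so I hand it in.

```bash
python3 -c "
from h import *
print(ctrl.job_done())"
```

```text
the job is handed in; nothing more can be done
None
```

I finished the whole job and handed it in at about 25 s of the 72 s. No verdict came back.

- **Bridge:** it hangs across the rail, let go, about 13 mm from the bar's middle. In the last pictures the strap was level, its top at 161–162 mm.
- **Packer:** the grey block stands in the wide gap on the −y side, let go, at nest (1, −47) mm. Close up, the wrist camera put its body top at 40.0 mm, level with the stops, and it stood upright.
- **Cover:** the shut fingers hold it down with a steady 17 N or so. Its top reads 40.1–40.4 mm, which is flush.
- **Bystanders:** I saw nothing disturbed in the pictures, but I did not measure how far each one might have moved.

**Checks that disagreed or went over:**
- **Packer position:** in the final pictures the scene and side cameras put its tab 1–3 mm from the wrist camera's value. That fits their coarser view of the tab.
- **Thick stop height:** the scene camera read its top about 1.4 mm low.
- **Pressing force:** it briefly reached 57 N when the cover bottomed out, so I eased it off. That is within the 120 N wrist limit, and only the fingertips were on the cover.

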